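# Return a carton through the flap of the counter chute

### The arm

A 7-joint arm with a two-finger parallel gripper is mounted at the origin on the work surface. World frame = base frame: x ahead of the robot, y to its left, z up, the work surface at z = 0. Lengths are in m, angles in rad, forces in N, time in s.
With the tool pointing down it reaches from about 0.4 to 0.875 m from the base axis. Payload 19.3 kg.
Tool frame: the origin (TCP) lies at the very end of the fingers, on their centre line; the grasp point (between the pads) lies 19 mm behind it; z points along the fingers, y is the line along which they close (so a half turn about z gives the same grasp; the last joint's range is limited). The gripper opens to 85 mm and grips with 20 to 120 N. Pads are 22 mm wide; open, the fingers measure 114 mm over their backs; the gripper's body (76 mm by 85 mm) begins 54 mm behind the grasp point. The pads swing forward as they close: fully open they stand 13 mm farther back than shut.
Start: joints at [-1.27, 0.521, -0.036, 1.599, 0.021, 1.021, -0.113], TCP at [0.226, 0.583, 0.231] pointing down, gripper open.
Joint ranges: [-2.91, 2.91], [-0.3, 2.13], [-1.5, 1.42], [0.17, 2.43], [-1.26, 4.41], [0.16, 1.93], [-2.52, 2.52]. Speed limits (rad/s): [1.89, 1.89, 2.39, 2.39, 3.01, 3.01, 3.01].

### API

Orientations are given as [roll, pitch, yaw] about the fixed x, y, z axes, in that order (R = Rz(yaw) Ry(pitch) Rx(roll)).
In Python, from workcell import monitor, optics, job_done gives the robot as it stands.
- The arm moves only by the shell command python3 -m handwheel 'ROWS' [FORCE]. ROWS is JSON, a list of rows, each an object of numbers: "dx", "dy", "dz": the shift along the tool's x, y, z in cm; "wx", "wy", "wz": the turn, a rotation vector about the tool's x, y, z in rad; "claw": the opening in per cent of the stroke, from 0 (shut) to 100 (fully open). A call has 1 to 8 rows; each row shifts and turns the commanded pose from where the row before left it, along the tool's axes as they then stand; what a row does not reach is not made up. A row lasts 1/8 s, in which the tool goes at most 62.5 mm and 10.7 degrees, less where a joint would pass 70% of its speed; a pose out of reach is approached as far as the arm can. A call with a gripper value outside its range is refused whole. The fingers move at their own pace and stop on an object; FORCE is the grip in N (left out, the last holds). Time passes only in rows, so rows that do not move let the fingers close. It gives the time, the measured TCP pose, the force, the opening and the grip force at its end, in the units of the state.
- monitor.observe(): the state, without advancing time (a new reading comes with each control period).
- optics.grab_frame(name): name is "scene" or "side" or "wrist"; returns a dict with "frame" (420x560x3 uint8, blue, green, red), "fovy" (degrees; the focal length in pixels is half the picture's height over the tangent of half this angle, whatever the lens; pixels are square), "cx", "cy" (the principal point, pixels), "R" (3x3) and "t" (3): a world point X has camera coordinates R X + t. Camera axes: x right, y down, z forward; pixel columns grow to the right and rows downward; lengths in m; the calibration is good to about 2 mm. The wrist camera is an equidistant fisheye: a pixel r from the principal point sees the ray r / f radians off the axis. A picture is of the moment at which its call begins. There is no depth.
- job_done(): hands the job in; it is judged then, once.
Trained networks look in the newest picture that a camera, given by its name, has taken for a name from the list of things; names that differ only in an ending like _2 or _b are one class to them, and where a whole thing is asked for, a point or a joint stands for the part that bears it (a point fixed in the world has none). Each returns a list of dicts, best first, with "p" (0 to 1); they miss things now and then, are a little off and sometimes report something else, mostly with a low value. They report only what shows in the picture. A call takes as long as a camera call. They do not tell look-alikes from the thing itself.
- optics.masks_of(name, camera): "region" (420x560 bool, what is visible of it) and "rect" ([left, top, width, height] in pixels, round what is visible of it).
The state is a dict: "clock": time; "qpos": joint angles; "qd": joint speeds; "joint_efforts": joint torques, N m; "position": TCP position; "tool_rot": TCP orientation; "force": force on the tool from outside, world axes, zero at the start; "moment": the same for the moment, N m; "grip_width": finger opening in m; "finger_force": force on a finger pad.
Only numpy, scipy, OpenCV 4.12 (cv2) and the standard library are available. Lean on these libraries where they do the work, as an engineer would, in place of code of your own. Each camera call takes 0.05 s, during which the arm holds its last target. There are 200 camera calls.

### The job

Return the flat cardboard carton that lies on the steel feed deck: with the fingers, push it along the deck and through the hanging flap until it drops down the slide into the box, then draw the hand back out so that the flap hangs shut. Push steadily and gently: do not lift or tip the carton or shoot it in, and do not strike the box or force the flap. Leave the tin, the bottle and the tape roll where they stand.

Things in the scene. Friction and masses are not known exactly. Their poses are not given: they have to be found in the camera images.
- carton: flat closed cardboard carton, 90 mm (its x) by 84 mm (its y) by 52 mm high, 0.25 kg give or take 40 percent, loose on the deck in front of the flap. Origin: centre of its underside; z up. At the start its x axis is within 0.3 rad of the chute's x axis.
- hatch: grey steel returns chute, fixed. Origin: counter level, mid-mouth, below the hinge; x points in, y left. Slippery level deck 70 mm high, from x -215 to +45 mm, rims 5 mm high at its sides; beyond it a slippery 30 degree slide down to the counter, which the carton goes down by itself once its middle is past the deck's end. Mouth 230 mm wide between 12 mm posts. Walls 140 mm high, back wall at x 300 mm.
- flap (a joint): swing of the flap about the hinge rod, rad: 0 = hanging shut, grows as the flap is pushed into the box, at most 1.45; it cannot swing outwards. Gravity closes it, slowed by a light damper (about a second); it needs about 1 N to push. The hinge rod, 10 mm thick, crosses the mouth 225 mm above the counter (155 mm above the deck).
- flap_edge (a point): middle of the lower edge of the flap, a plain aluminium sheet 220 mm wide, 3 mm thick, 149 mm from hinge to lower edge; the edge hangs 6 mm above the deck when shut.
- tin: round filler tin, 74 mm across, 70 mm high, standing beside the chute; leave alone. Origin: centre of its underside.
- bottle: black bottle, 54 mm across, 165 mm high, standing beside the chute; leave alone. Origin: centre of its underside.
- tape: roll of masking tape lying flat, 100 mm across, 38 mm high, beside the chute; leave alone. Origin: centre of its underside.
There are look-alikes about, which are no part of the job. Leave any orange look-alike of the carton alone.

How it is judged:
By the outcome, as a careful person would: the job done as asked, in the order asked, and still so for the second after the job is handed in, with the robot touching nothing.
It also fails if it takes over 42 s, if anything falls off the work surface, if the arm or the gripper's body presses on something with over 40 N, if the wrist force passes 120 N, or if a joint passes its speed limit or range.

## Working session

There is one attempt and no reset: what is moved stays moved. The work goes in short steps, Python scripts to look and compute and a shell command to move; the robot and the scene stay as the last step left them, time stands still between calls to the robot, and variables do not carry over. Pictures are saved under pics/ and viewed, at most 10 in all, crops included, and the job is handed in when it is done.

```bash
mkdir -p pics; cat > h.py <<'E'
import numpy as np,cv2
from workcell import monitor,optics,job_done
def grab(n):
    d=optics.grab_frame(n); d['f']=210/np.tan(np.radians(d['fovy'])/2); d['R']=np.array(d['R']);d['t']=np.array(d['t']); return d
def onplane(d,u,v,z):
    r=np.array([(u-d['cx'])/d['f'],(v-d['cy'])/d['f'],1.]); w=d['R'].T@r; c=-d['R'].T@d['t']; return c+w*(z-c[2])/w[2]
def proj(d,X):
    p=d['R']@np.asarray(X)+d['t']; return np.array([d['cx']+d['f']*p[0]/p[2],d['cy']+d['f']*p[1]/p[2]])
E
python3 - <<'E'
from h import *
print({k:v for k,v in monitor.observe().items()})
ims=[]
for n in ['scene','side']:
    d=grab(n); cv2.imwrite(f'pics/{n}0.png',d['frame']); print(n,d['fovy'],-d['R'].T@d['t'],d['R'].round(3).tolist())
    for nm in ['carton','hatch','flap','tin','bottle','tape']:
        for m in optics.masks_of(nm,n)[:3]:
            ys,xs=np.nonzero(m['region']); print(nm,round(m['p'],2),m['rect'],xs.mean().round(),ys.mean().round())
E
```

```text
{'clock': 0.0, 'qpos': array([-1.27019967,  0.52202518, -0.03633074,  1.60002381,  0.02120964,
        1.02109845, -0.1128248 ]), 'qd': array([ 1.49144409e-06,  8.70700679e-04,  6.38402260e-05, -2.82590904e-04,
        4.98464925e-04, -1.16805146e-03,  1.38586939e-03]), 'joint_efforts': array([-2.26238262e-03, -9.27099752e+01,  1.97868124e+00, -3.69929087e+01,
        1.76414702e-02,  8.11348145e-03,  3.85943770e-05]), 'position': array([0.22638332, 0.58218436, 0.23071308]), 'tool_rot': array([-3.14042672e+00,  9.07492185e-05,  2.77076950e+00]), 'force': array([0.11765888, 0.22942033, 0.74110092]), 'moment': array([-0.02226843, -0.03819614,  0.01552057]), 'finger_force': 0.0, 'grip_width': 0.08540199905912717}
scene 53.63747433007816 [0.94519242 0.5788213  0.91751233] [[-0.767, 0.641, 0.015], [0.495, 0.606, -0.622], [-0.408, -0.47, -0.783]]
carton 0.88 [251.7, 127.0, 33.8, 33.7] 267.0 142.0
carton 0.67 [363.9, 230.1, 53.9, 48.0] 392.0 254.0
carton 0.64 [279.9, 189.5, 50.9, 51.6] 304.0 216.0
hatch 0.75 [105.1, 151.8, 241.5, 190.1] 223.0 244.0
flap 0.96 [221.2, 169.0, 45.5, 81.4] 246.0 211.0
tin 0.94 [257.1, 313.1, 36.0, 44.5] 275.0 333.0
tin 0.45 [220.4, 135.0, 24.3, 47.1] 233.0 157.0
bottle 0.63 [222.7, 139.2, 21.1, 41.8] 234.0 157.0
side 54.07087245305175 [ 0.33867292 -0.64460745  0.62606043] [[0.96, -0.281, -0.011], [-0.152, -0.487, -0.86], [0.236, 0.827, -0.51]]
carton 0.93 [180.6, 353.7, 55.4, 66.3] 208.0 390.0
carton 0.81 [223.1, 221.0, 49.5, 37.3] 248.0 238.0
carton 0.8 [166.3, 212.6, 40.0, 34.5] 185.0 228.0
hatch 0.76 [212.0, 167.0, 255.2, 160.9] 338.0 259.0
flap 0.73 [299.2, 185.0, 22.6, 89.7] 309.0 226.0
bottle 0.73 [278.7, 284.9, 33.1, 83.0] 293.0 332.0
tape 0.81 [245.9, 212.1, 35.6, 13.2] 266.0 217.0
```

View pics/scene0.png

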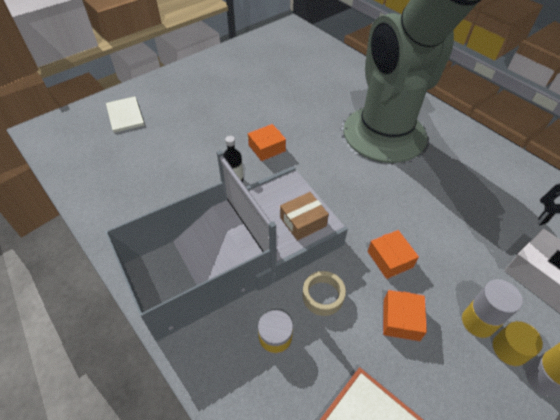

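View pics/side0.png

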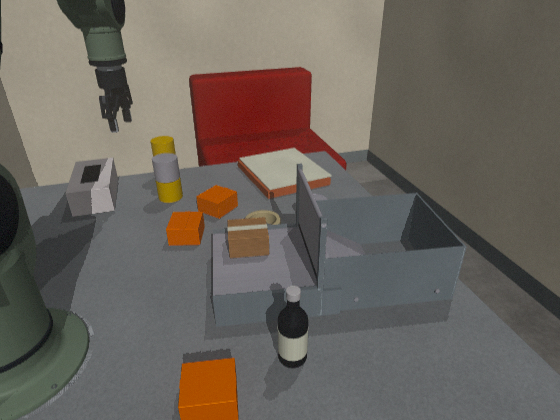

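The scene view shows these carton candidates:
- Brown carton with a white band on the deck at (304,216).
- Orange look-alikes at (267,142), (392,254) and (405,315).

I choose the brown one. The next step is a close crop to check it and to pick chute corners.

```bash
python3 - <<'E'
from h import *
a=cv2.imread('pics/scene0.png')[145:345,100:360]; cv2.imwrite('pics/c1.png',cv2.resize(a,None,fx=3,fy=3,interpolation=cv2.INTER_CUBIC))
a=cv2.imread('pics/side0.png')[155:330,205:470]; cv2.imwrite('pics/c2.png',cv2.resize(a,None,fx=3,fy=3,interpolation=cv2.INTER_CUBIC))
E
```

```text
(no output)
```

View pics/c1.png

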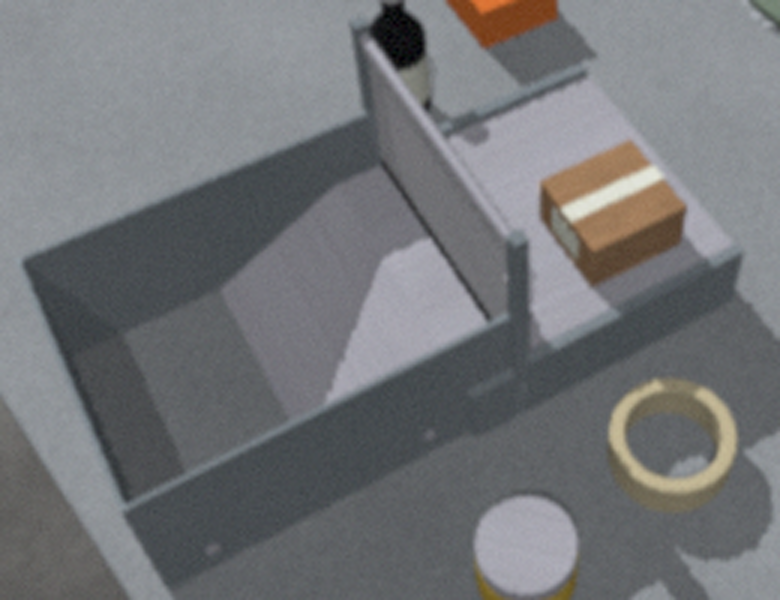

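View pics/c2.png

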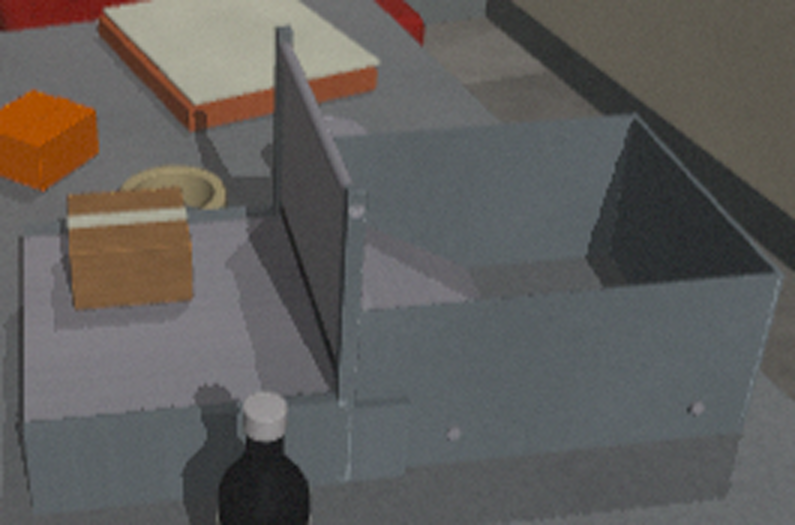

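The crop confirms a brown taped carton on the deck. Its top corners in the scene crop are (541,185), (630,143), (685,208) and (595,247).

```bash
python3 - <<'E'
from h import *
S=grab('scene');D=grab('side')
s=lambda u,v:(100+u/3,145+v/3)
q=lambda u,v:(205+u/3,155+v/3)
def P(l,d,p,z): X=onplane(d,*p,z); print(l,(X[:2]*1000).round()); return X
for l,p,z in [('ct1',(541,185),.122),('ct2',(630,143),.122),('ct3',(685,208),.122),('ct4',(595,247),.122),('cb4',(597,280),.07),('cb3',(683,238),.07),
 ('deckfarcorner',(587,72),.075),('decknear',(742,255),.075),('back1',(24,262),.14),('back2',(126,508),.14),('hinge1',(365,40),.225),('hinge2',(510,235),.225),('tape',(672,430),.038),('tin',(526,548),.07)]: P('S '+l,S,s(*p),z)
for l,p,z in [('ct1',(70,228),.122),('ct2',(187,220),.122),('cfar1',(68,195),.122),('cfar2',(184,188),.122),('cb1',(76,308),.07),('cb2',(192,300),.07),('deckR',(22,420),.075),('deckL',(22,237),.075),('backR',(778,272),.14),('backL',(635,117),.14),('hR',(352,188),.225),('hL',(284,40),.225),('bottletop',(265,400),.165)]: P('D '+l,D,q(*p),z)
E
```

```text
S ct1 [530.  95.]
S ct2 [443. 108.]
S ct3 [455. 187.]
S ct4 [537. 170.]
S cb4 [532. 170.]
S cb3 [447. 184.]
S deckfarcorner [386. -10.]
S decknear [424. 230.]
S back1 [890. -84.]
S back2 [926. 143.]
S hinge1 [598. -41.]
S hinge2 [629. 178.]
S tape [564. 298.]
S tin [722. 310.]
D ct1 [446. 135.]
D ct2 [533. 120.]
D cfar1 [453. 183.]
D cfar2 [543. 166.]
D cb1 [441. 105.]
D cb2 [527.  89.]
D deckR [383. -13.]
D deckL [416. 206.]
D backR [892. -89.]
D backL [925. 136.]
D hR [602. -31.]
D hL [634. 194.]
D bottletop [ 509. -139.]
```

```bash
python3 - <<'E'
from h import *
from scipy.spatial.transform import Rotation as Ro
d=grab('wrist'); o=monitor.observe(); T=Ro.from_euler('xyz',o['tool_rot']).as_matrix()
print('cam in tool',T.T@(-d['R'].T@d['t']-o['position']), (T.T@d['R'].T[:,2]).round(2))
S=grab('scene')
for p in [(495,290),(515,335)]: print(onplane(S,*p,.14).round(3))
E
python3 -m handwheel '[{"wz":-0.11,"claw":50},{"wz":-0.11},{"dx":-3,"dy":-5},{"dx":-3,"dy":-5},{"dx":-3,"dy":-5},{"dx":-3,"dy":-5},{"dx":-3,"dy":-5},{"dx":-3,"dy":-5}]'
python3 -m handwheel '[{"dx":-3,"dy":-5},{"dx":-3,"dy":-5},{}]'
```

```text
cam in tool [ 0.0811004   0.00088556 -0.14230868] [-0.32 -0.    0.95]
[0.335 0.56  0.14 ]
[0.391 0.639 0.14 ]schema error: expected keys dx, dy, dz, wx, wy, wz, claw
schema error: expected keys dx, dy, dz, wx, wy, wz, claw
```

```bash
python3 -m handwheel '[{"dx":0,"dy":0,"dz":0,"wx":0,"wy":0,"wz":-0.11,"claw":50},{"dx":0,"dy":0,"dz":0,"wx":0,"wy":0,"wz":-0.11,"claw":50},{"dx":-3,"dy":-5,"dz":0,"wx":0,"wy":0,"wz":0,"claw":50},{"dx":-3,"dy":-5,"dz":0,"wx":0,"wy":0,"wz":0,"claw":50},{"dx":-3,"dy":-5,"dz":0,"wx":0,"wy":0,"wz":0,"claw":50},{"dx":-3,"dy":-5,"dz":0,"wx":0,"wy":0,"wz":0,"claw":50},{"dx":-3,"dy":-5,"dz":0,"wx":0,"wy":0,"wz":0,"claw":50},{"dx":-3,"dy":-5,"dz":0,"wx":0,"wy":0,"wz":0,"claw":50}]'
python3 -m handwheel '[{"dx":-3,"dy":-5,"dz":0,"wx":0,"wy":0,"wz":0,"claw":50},{"dx":-3,"dy":-5,"dz":0,"wx":0,"wy":0,"wz":0,"claw":50},{"dx":0,"dy":0,"dz":0,"wx":0,"wy":0,"wz":0,"claw":50}]'
```

```text
clock: 1.9
position: [0.3599, 0.2572, 0.2316]
tool_rot: [3.141, 0.0, 2.991]
force: [2.0, 0.7, 0.0]
grip_width: 0.043
finger_force: 0.0
clock: 2.28
position: [0.4048, 0.1474, 0.2315]
tool_rot: [-3.141, 0.001, 2.985]
force: [-0.5, 1.2, 0.3]
grip_width: 0.0428
finger_force: 0.0
```

```bash
python3 -m handwheel '[{"dx":0,"dy":0,"dz":0,"wx":0,"wy":-0.18,"wz":0,"claw":50},{"dx":0,"dy":0,"dz":0,"wx":0,"wy":-0.18,"wz":0,"claw":50},{"dx":0,"dy":0,"dz":0,"wx":0,"wy":-0.18,"wz":0,"claw":50},{"dx":0,"dy":0,"dz":0,"wx":0,"wy":-0.18,"wz":0,"claw":50},{"dx":0,"dy":0,"dz":0,"wx":0,"wy":0,"wz":0,"claw":50}]'
cat >> h.py <<'E'
from scipy.spatial.transform import Rotation as Ro
O=np.array([.615,.074,0]); H=Ro.from_euler('z',-.15).as_matrix()
def rep():
    o=monitor.observe(); T=Ro.from_euler('xyz',o['tool_rot']).as_matrix()
    print('t',round(o['clock'],2),'TCP chute mm',(H.T@(o['position']-O)*1000).round(),'tool axes in chute',(H.T@T).round(3).tolist(),'q',o['qpos'].round(2),'F',o['force'].round(1)); return o
E
python3 - <<'E'
from h import *
rep()
a=np.hstack([cv2.resize(grab('scene')['frame'][125:325,170:370],None,fx=2,fy=2),cv2.resize(grab('side')['frame'][130:330,150:350],None,fx=2,fy=2)]); cv2.imwrite('pics/p1.png',a)
E
```

```text
clock: 2.9
position: [0.4015, 0.1387, 0.2265]
tool_rot: [-3.085, 0.475, 2.996]
force: [0.5, -0.6, 0.3]
grip_width: 0.0426
finger_force: 0.0
t 2.9 TCP chute mm [-221.   32.  227.] tool axes in chute [[-0.889, 0.022, 0.457], [-0.003, 0.999, -0.054], [-0.457, -0.05, -0.888]] q [-0.69  0.09 -0.12  2.38  0.83  0.59 -0.08] F [ 0.5 -0.6  0.3]
```

View pics/p1.png

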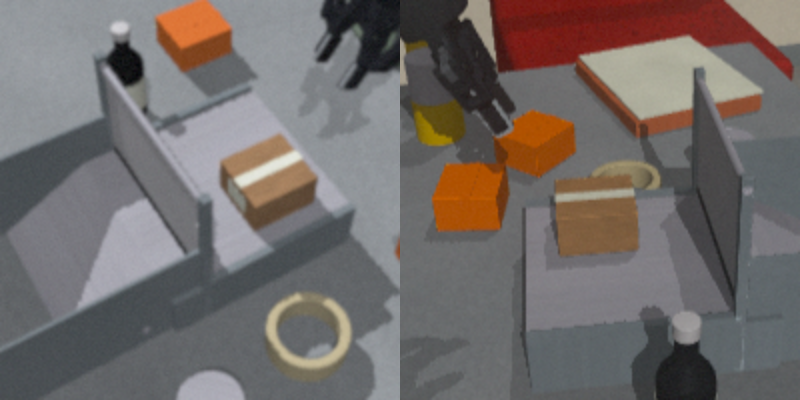

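```bash
python3 -m handwheel '[{"dx":0,"dy":0,"dz":0,"wx":-0.056,"wy":0,"wz":0,"claw":50},{"dx":1.4,"dy":0.3,"dz":2.8,"wx":0,"wy":0,"wz":0,"claw":50},{"dx":1.4,"dy":0.3,"dz":2.8,"wx":0,"wy":0,"wz":0,"claw":50},{"dx":0,"dy":0,"dz":0,"wx":0,"wy":0,"wz":0,"claw":50}]'
python3 -c "from h import *;rep()"
```

```text
clock: 3.5
position: [0.4028, 0.1342, 0.1839]
tool_rot: [-3.105, 0.468, 3.005]
force: [0.6, -0.8, 0.5]
grip_width: 0.0425
finger_force: 0.0
t 3.5 TCP chute mm [-219.   28.  184.] tool axes in chute [[-0.892, 0.003, 0.451], [-0.012, 0.999, -0.03], [-0.451, -0.032, -0.892]] q [-0.33  0.2  -0.49  2.43  1.11  0.55 -0.34] F [ 0.6 -0.8  0.5]
```

```bash
python3 -m handwheel '[{"dx":0,"dy":0.8,"dz":0,"wx":-0.03,"wy":0.14,"wz":0.01,"claw":50},{"dx":0,"dy":0.8,"dz":0,"wx":0,"wy":0.14,"wz":0,"claw":50},{"dx":0,"dy":0,"dz":0,"wx":0,"wy":0,"wz":0,"claw":50}]'
python3 -c "from h import *;rep()"
```

```text
clock: 3.88
position: [0.4051, 0.1424, 0.1835]
tool_rot: [-3.114, 0.281, 2.991]
force: [0.0, -0.7, 0.1]
grip_width: 0.0431
finger_force: 0.0
t 3.88 TCP chute mm [-218.   36.  184.] tool axes in chute [[-0.961, 0.008, 0.277], [0.0, 1.0, -0.027], [-0.277, -0.026, -0.961]] q [-0.19  0.23 -0.52  2.29  0.66  0.57  0.18] F [ 0.  -0.7  0.1]
```

```bash
python3 -m handwheel '[{"dx":0.8,"dy":0.3,"dz":2.8,"wx":-0.027,"wy":0,"wz":0,"claw":50},{"dx":0.8,"dy":0.3,"dz":2.8,"wx":0,"wy":0,"wz":0,"claw":50},{"dx":0.8,"dy":0.2,"dz":2.8,"wx":0,"wy":0,"wz":0,"claw":50},{"dx":0,"dy":0,"dz":0,"wx":0,"wy":0,"wz":0,"claw":50}]'
python3 -c "from h import *;rep()"
```

```text
clock: 4.38
position: [0.4034, 0.1492, 0.0943]
tool_rot: [-3.137, 0.279, 2.997]
force: [-0.4, 0.3, 0.8]
grip_width: 0.0426
finger_force: 0.0
t 4.38 TCP chute mm [-220.   43.   94.] tool axes in chute [[-0.961, -0.004, 0.275], [-0.006, 1.0, -0.003], [-0.275, -0.005, -0.961]] q [-0.37  0.42 -0.33  2.38  1.13  0.37 -0.31] F [-0.4  0.3  0.8]
```

```bash
python3 -m handwheel '[{"dx":-0.6,"dy":0,"dz":0.45,"wx":0,"wy":0,"wz":0.0,"claw":50},{"dx":-0.6,"dy":0,"dz":0.45,"wx":0,"wy":0,"wz":0,"claw":50},{"dx":-0.5,"dy":0.1,"dz":0.4,"wx":0,"wy":0,"wz":0,"claw":50},{"dx":0,"dy":0,"dz":0,"wx":0,"wy":0,"wz":0,"claw":50}]'
python3 - <<'E'
from h import *
rep()
a=np.hstack([cv2.resize(grab('scene')['frame'][125:325,170:370],None,fx=2,fy=2),cv2.resize(grab('side')['frame'][130:330,150:350],None,fx=2,fy=2)]); cv2.imwrite('pics/p2.png',a)
E
```

```text
clock: 4.88
position: [0.4249, 0.1472, 0.0874]
tool_rot: [-3.14, 0.28, 2.994]
force: [-0.1, 0.2, 1.1]
grip_width: 0.0422
finger_force: 0.0
t 4.88 TCP chute mm [-199.   44.   87.] tool axes in chute [[-0.961, -0.002, 0.276], [-0.002, 1.0, -0.001], [-0.276, -0.002, -0.961]] q [-0.34  0.45 -0.32  2.35  1.15  0.37 -0.28] F [-0.1  0.2  1.1]
```

View pics/p2.png

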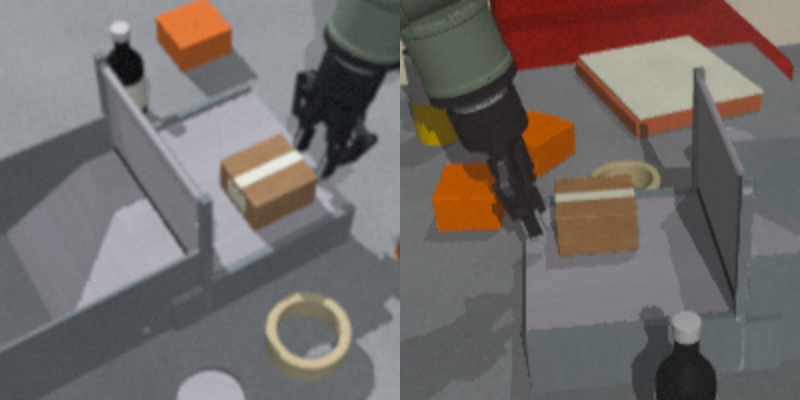

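The scene view shows the fingertips at about (305,150) and (325,170), just behind the untouched carton at (268,180). They are spread across its rear face, so I start pushing.

```bash
python3 -m handwheel '[{"dx":-0.38,"dy":0,"dz":0.11,"wx":0,"wy":-0.03,"wz":0,"claw":50},{"dx":-0.48,"dy":0,"dz":0.15,"wx":0,"wy":-0.03,"wz":0,"claw":50},{"dx":-0.56,"dy":0,"dz":0.2,"wx":0,"wy":-0.03,"wz":0,"claw":50},{"dx":-0.65,"dy":0,"dz":0.26,"wx":0,"wy":-0.03,"wz":0,"claw":50},{"dx":-0.74,"dy":0,"dz":0.31,"wx":0,"wy":-0.03,"wz":0,"claw":50},{"dx":-0.73,"dy":0,"dz":0.34,"wx":0,"wy":-0.03,"wz":0,"claw":50}]'
python3 - <<'E'
from h import *
rep()
a=np.hstack([cv2.resize(grab('scene')['frame'][125:325,170:370],None,fx=2,fy=2),cv2.resize(grab('side')['frame'][130:330,150:350],None,fx=2,fy=2)]); cv2.imwrite('pics/p3.png',a)
E
```

```text
clock: 5.72
position: [0.4619, 0.142, 0.0873]
tool_rot: [-3.139, 0.46, 2.996]
force: [-0.4, -0.5, -0.5]
grip_width: 0.0427
finger_force: 0.4
t 5.72 TCP chute mm [-162.   44.   87.] tool axes in chute [[-0.896, -0.003, 0.444], [-0.004, 1.0, -0.0], [-0.444, -0.002, -0.896]] q [-0.42  0.49 -0.27  2.39  1.72  0.45 -0.87] F [-0.4 -0.5 -0.5]
```

View pics/p3.png

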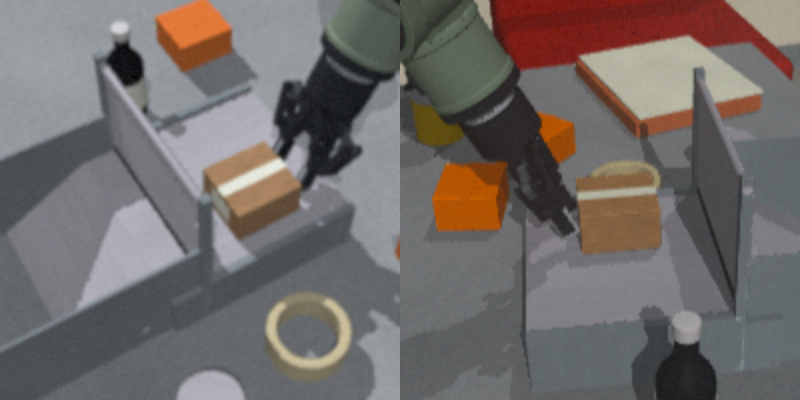

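The carton has slid straight forward with both fingers behind it; its top is now at about (252,180). I keep pushing.

```bash
python3 -m handwheel '[{"dx":-0.63,"dy":0,"dz":0.32,"wx":0,"wy":-0.02,"wz":0,"claw":50},{"dx":-0.62,"dy":0,"dz":0.33,"wx":0,"wy":-0.02,"wz":0,"claw":50},{"dx":-0.61,"dy":0,"dz":0.34,"wx":0,"wy":-0.02,"wz":0,"claw":50},{"dx":-0.6,"dy":0,"dz":0.36,"wx":0,"wy":-0.02,"wz":0,"claw":50},{"dx":-0.6,"dy":0,"dz":0.37,"wx":0,"wy":-0.02,"wz":0,"claw":50},{"dx":-0.59,"dy":0,"dz":0.38,"wx":0,"wy":-0.02,"wz":0,"claw":50},{"dx":-0.58,"dy":0,"dz":0.39,"wx":0,"wy":-0.02,"wz":0,"claw":50},{"dx":-0.57,"dy":0,"dz":0.4,"wx":0,"wy":-0.02,"wz":0,"claw":50}]'
python3 -c "from h import *;rep()"
```

```text
clock: 6.82
position: [0.5178, 0.1336, 0.0865]
tool_rot: [-3.139, 0.621, 2.996]
force: [-0.0, -0.1, -0.0]
grip_width: 0.0422
finger_force: 0.3
t 6.83 TCP chute mm [-105.   44.   87.] tool axes in chute [[-0.813, -0.003, 0.582], [-0.003, 1.0, -0.0], [-0.582, -0.002, -0.813]] q [-0.36  0.58 -0.32  2.38  2.    0.64 -1.1 ] F [-0.  -0.1 -0. ]
```

```bash
python3 -m handwheel '[{"dx":-0.56,"dy":0,"dz":0.42,"wx":0,"wy":-0.02,"wz":0,"claw":50},{"dx":-0.56,"dy":0,"dz":0.43,"wx":0,"wy":-0.02,"wz":0,"claw":50},{"dx":-0.55,"dy":0,"dz":0.44,"wx":0,"wy":-0.02,"wz":0,"claw":50},{"dx":-0.54,"dy":0,"dz":0.45,"wx":0,"wy":-0.02,"wz":0,"claw":50},{"dx":-0.53,"dy":0,"dz":0.46,"wx":0,"wy":-0.02,"wz":0,"claw":50},{"dx":-0.52,"dy":0,"dz":0.47,"wx":0,"wy":-0.02,"wz":0,"claw":50}]'
python3 - <<'E'
from h import *
rep()
a=np.hstack([cv2.resize(grab('scene')['frame'][125:325,150:350],None,fx=2,fy=2),cv2.resize(grab('side')['frame'][130:330,200:400],None,fx=2,fy=2)]); cv2.imwrite('pics/p4.png',a)
E
```

```text
clock: 7.58
position: [0.5595, 0.1274, 0.0858]
tool_rot: [-3.139, 0.741, 2.996]
force: [-1.6, 0.4, -0.3]
grip_width: 0.0426
finger_force: 0.6
t 7.58 TCP chute mm [-63.  45.  86.] tool axes in chute [[-0.738, -0.003, 0.675], [-0.004, 1.0, 0.0], [-0.675, -0.002, -0.738]] q [-0.34  0.65 -0.33  2.36  2.15  0.79 -1.21] F [-1.6  0.4 -0.3]
```

View pics/p4.png

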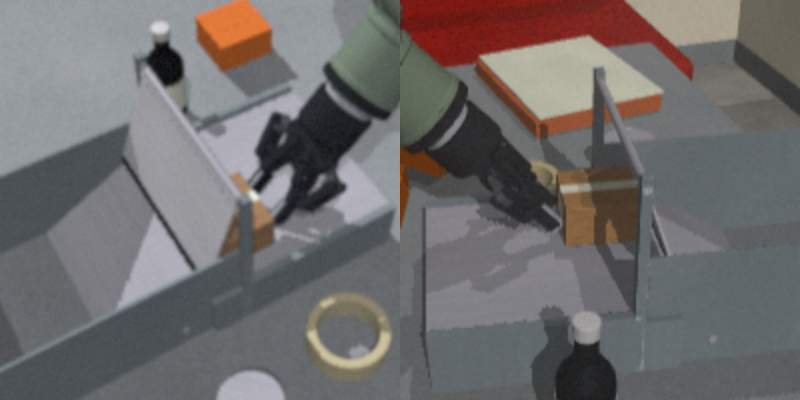

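The carton is partly through and its top has lifted the flap slightly. The wrist force is only about 1.6 N, so I push on.

```bash
python3 -m handwheel '[{"dx":-0.47,"dy":0,"dz":0.45,"wx":0,"wy":-0.01,"wz":0,"claw":50},{"dx":-0.47,"dy":0,"dz":0.45,"wx":0,"wy":-0.01,"wz":0,"claw":50},{"dx":-0.46,"dy":0,"dz":0.46,"wx":0,"wy":-0.01,"wz":0,"claw":50},{"dx":-0.46,"dy":0,"dz":0.46,"wx":0,"wy":-0.01,"wz":0,"claw":50},{"dx":-0.45,"dy":0,"dz":0.47,"wx":0,"wy":-0.01,"wz":0,"claw":50},{"dx":-0.45,"dy":0,"dz":0.47,"wx":0,"wy":-0.01,"wz":0,"claw":50},{"dx":-0.44,"dy":0,"dz":0.48,"wx":0,"wy":-0.01,"wz":0,"claw":50}]'
python3 - <<'E'
from h import *
rep()
a=np.hstack([cv2.resize(grab('scene')['frame'][125:325,150:350],None,fx=2,fy=2),cv2.resize(grab('side')['frame'][130:330,200:400],None,fx=2,fy=2)]); cv2.imwrite('pics/p5.png',a)
E
```

```text
clock: 8.55
position: [0.6046, 0.1207, 0.0848]
tool_rot: [-3.138, 0.81, 2.997]
force: [-2.0, 0.5, 1.4]
grip_width: 0.0427
finger_force: 0.9
t 8.55 TCP chute mm [-17.  45.  85.] tool axes in chute [[-0.689, -0.003, 0.724], [-0.004, 1.0, 0.0], [-0.724, -0.002, -0.689]] q [-0.31  0.7  -0.3   2.3   2.23  0.83 -1.22] F [-2.   0.5  1.4]
```

View pics/p5.png

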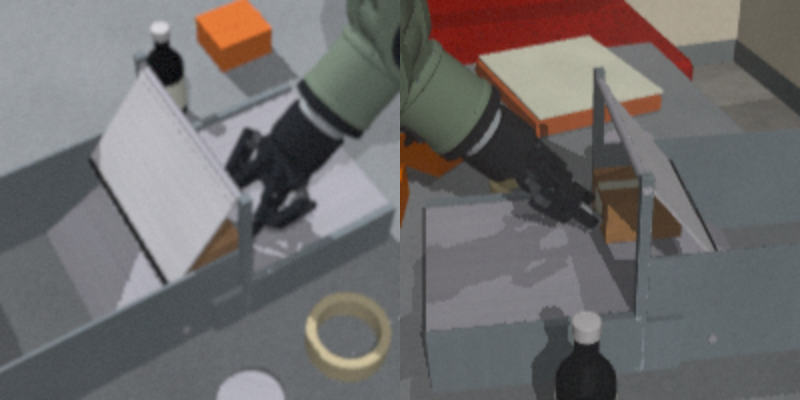

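The carton middle is at about x +32 mm. It needs roughly 15–25 mm more, and I go slowly.

```bash
python3 -m handwheel '[{"dx":-0.34,"dy":0,"dz":0.35,"wx":0,"wy":0,"wz":0,"claw":50},{"dx":-0.34,"dy":0,"dz":0.35,"wx":0,"wy":0,"wz":0,"claw":50},{"dx":-0.34,"dy":0,"dz":0.35,"wx":0,"wy":0,"wz":0,"claw":50},{"dx":-0.34,"dy":0,"dz":0.35,"wx":0,"wy":0,"wz":0,"claw":50},{"dx":0,"dy":0,"dz":0,"wx":0,"wy":0,"wz":0,"claw":50},{"dx":0,"dy":0,"dz":0,"wx":0,"wy":0,"wz":0,"claw":50}]'
python3 - <<'E'
from h import *
rep()
a=np.hstack([cv2.resize(grab('scene')['frame'][145:345,100:300],None,fx=2,fy=2),cv2.resize(grab('side')['frame'][130:330,250:450],None,fx=2,fy=2)]); cv2.imwrite('pics/p6.png',a)
for c in ['scene','side']:
  for m in optics.masks_of('carton',c): print(c,m['p'],m['rect'])
E
```

```text
clock: 9.4
position: [0.6234, 0.1179, 0.085]
tool_rot: [-3.138, 0.81, 2.997]
force: [-0.5, 0.3, -0.0]
grip_width: 0.0427
finger_force: 0.0
t 9.4 TCP chute mm [ 2. 45. 85.] tool axes in chute [[-0.69, -0.003, 0.724], [-0.004, 1.0, 0.0], [-0.724, -0.002, -0.69]] q [-0.29  0.71 -0.29  2.26  2.24  0.8  -1.19] F [-0.5  0.3 -0. ]
scene 0.88 [385.4, 290.4, 42.1, 51.6]
scene 0.8 [200.0, 242.2, 30.3, 38.6]
scene 0.73 [363.8, 231.1, 54.4, 47.9]
scene 0.61 [248.1, 128.1, 39.2, 29.6]
side 0.82 [178.0, 357.7, 62.6, 62.3]
side 0.73 [324.2, 220.3, 49.6, 36.7]
side 0.7 [164.1, 213.8, 43.1, 34.2]
side 0.57 [192.6, 193.0, 37.5, 26.0]
```

```bash
python3 -m handwheel '[{"dx":0,"dy":0,"dz":0,"wx":0,"wy":0,"wz":0,"claw":50},{"dx":0,"dy":0,"dz":0,"wx":0,"wy":0,"wz":0,"claw":50},{"dx":0,"dy":0,"dz":0,"wx":0,"wy":0,"wz":0,"claw":50},{"dx":0,"dy":0,"dz":0,"wx":0,"wy":0,"wz":0,"claw":50}]'
python3 - <<'E'
from h import *
rep()
for c in ['scene','side']:
  d=grab(c)
  for m in optics.masks_of('carton',c):
    ys,xs=np.nonzero(m['region']); print(c,round(m['p'],2),m['rect'],(H.T@(onplane(d,xs.mean(),ys.mean(),.04)-O)*1000).round())
E
```

```text
clock: 10.1
position: [0.6234, 0.1179, 0.085]
tool_rot: [-3.138, 0.81, 2.997]
force: [0.2, -0.1, 0.5]
grip_width: 0.0428
finger_force: 0.0
t 10.1 TCP chute mm [ 2. 45. 85.] tool axes in chute [[-0.69, -0.003, 0.724], [-0.004, 1.0, 0.0], [-0.724, -0.002, -0.69]] q [-0.29  0.71 -0.29  2.26  2.24  0.8  -1.19] F [ 0.2 -0.1  0.5]
scene 0.91 [364.2, 229.5, 55.1, 49.3] [-282.  225.   40.]
scene 0.85 [179.3, 248.4, 47.0, 40.8] [140.  22.  40.]
scene 0.75 [384.4, 291.9, 41.4, 48.1] [-199.  363.   40.]
scene 0.69 [251.0, 127.2, 33.9, 32.5] [-217. -287.   40.]
side 0.95 [332.6, 224.3, 53.1, 34.4] [141.  67.  40.]
side 0.91 [165.8, 209.7, 40.8, 33.8] [-291.  194.   40.]
side 0.9 [193.3, 194.1, 39.2, 25.5] [-223.  304.   40.]
side 0.56 [178.4, 356.2, 60.1, 63.8] [-226. -310.   40.]
```

The carton has left the fingers and is sliding into the box at about x 140 mm. I withdraw straight back.

```bash
python3 -m handwheel '[{"dx":0.5,"dy":0,"dz":-0.53,"wx":0,"wy":0,"wz":0,"claw":50},{"dx":0.8,"dy":0,"dz":-0.84,"wx":0,"wy":0,"wz":0,"claw":50},{"dx":1,"dy":0,"dz":-1.05,"wx":0,"wy":0,"wz":0,"claw":50},{"dx":1,"dy":0,"dz":-1.05,"wx":0,"wy":0,"wz":0,"claw":50},{"dx":1,"dy":0,"dz":-1.05,"wx":0,"wy":0,"wz":0,"claw":50},{"dx":1,"dy":0,"dz":-1.05,"wx":0,"wy":0,"wz":0,"claw":50},{"dx":1,"dy":0,"dz":-1.05,"wx":0,"wy":0,"wz":0,"claw":50},{"dx":0.8,"dy":0,"dz":-0.84,"wx":0,"wy":0,"wz":0,"claw":50}]'
python3 -c "from h import *;rep()"
```

```text
clock: 11.3
position: [0.5264, 0.1367, 0.0779]
tool_rot: [-3.123, 0.807, 3.023]
force: [-0.8, -1.3, -1.5]
grip_width: 0.0433
finger_force: 0.0
t 11.3 TCP chute mm [-97.  49.  78.] tool axes in chute [[-0.691, -0.017, 0.723], [-0.021, 1.0, 0.003], [-0.723, -0.013, -0.691]] q [-0.11  0.8  -0.75  2.43  2.1   1.19 -1.14] F [-0.8 -1.3 -1.5]
```

```bash
python3 -m handwheel '[{"dx":-0.7,"dy":0,"dz":-0.7,"wx":0,"wy":0,"wz":0,"claw":50},{"dx":-0.7,"dy":0,"dz":-1.0,"wx":0,"wy":0.1,"wz":0,"claw":50},{"dx":-0.5,"dy":0,"dz":-1.5,"wx":0,"wy":0.12,"wz":0,"claw":50},{"dx":0,"dy":0,"dz":-2,"wx":0,"wy":0.12,"wz":0,"claw":50},{"dx":0,"dy":0,"dz":-2,"wx":0,"wy":0.1,"wz":0,"claw":50},{"dx":0,"dy":0,"dz":-2,"wx":0,"wy":0,"wz":0,"claw":50},{"dx":0,"dy":0,"dz":-2,"wx":0,"wy":0,"wz":0,"claw":50},{"dx":0,"dy":0,"dz":0,"wx":0,"wy":0,"wz":0,"claw":50}]'
python3 -c "from h import *;rep()"
```

```text
clock: 12.3
position: [0.4863, 0.14, 0.1805]
tool_rot: [-3.119, 0.4, 3.011]
force: [-0.7, 0.3, -0.5]
grip_width: 0.0429
finger_force: 0.0
t 12.3 TCP chute mm [-137.   46.  181.] tool axes in chute [[-0.921, -0.011, 0.389], [-0.018, 1.0, -0.015], [-0.389, -0.021, -0.921]] q [ 0.13  0.39 -0.85  2.21  1.08  0.68 -0.09] F [-0.7  0.3 -0.5]
```

```bash
python3 -m handwheel '[{"dx":0,"dy":0,"dz":-1.5,"wx":0,"wy":0.1,"wz":0,"claw":50},{"dx":1,"dy":0,"dz":-1.5,"wx":0,"wy":0.1,"wz":0,"claw":50},{"dx":1,"dy":0,"dz":-1,"wx":0,"wy":0.1,"wz":0,"claw":50},{"dx":0,"dy":0,"dz":0,"wx":0,"wy":0,"wz":0,"claw":50},{"dx":0,"dy":0,"dz":0,"wx":0,"wy":0,"wz":0,"claw":50},{"dx":0,"dy":0,"dz":0,"wx":0,"wy":0,"wz":0,"claw":50},{"dx":0,"dy":0,"dz":0,"wx":0,"wy":0,"wz":0,"claw":50},{"dx":0,"dy":0,"dz":0,"wx":0,"wy":0,"wz":0,"claw":50}]'
python3 - <<'E'
from h import *
rep()
fs=[]
for c in ['scene','side']:
  d=grab(c); fs.append(d['frame'])
  for m in optics.masks_of('carton',c):
    ys,xs=np.nonzero(m['region']); print(c,round(m['p'],2),(H.T@(onplane(d,xs.mean(),ys.mean(),.03)-O)*1000).round())
  for m in optics.masks_of('flap',c)[:1]: print('flap',c,m['p'],m['rect'])
cv2.imwrite('pics/p7.png',np.hstack([cv2.resize(fs[0][120:360,100:360],None,fx=1.5,fy=1.6),cv2.resize(fs[1][140:380,205:465],None,fx=1.5,fy=1.6)]))
E
```

```text
clock: 13.3
position: [0.4545, 0.1449, 0.2115]
tool_rot: [-3.118, 0.095, 3.006]
force: [0.3, 0.8, -0.7]
grip_width: 0.0425
finger_force: 0.0
t 13.3 TCP chute mm [-169.   46.  211.] tool axes in chute [[-0.995, -0.012, 0.096], [-0.014, 1.0, -0.022], [-0.095, -0.023, -0.995]] q [ 0.31  0.43 -1.01  2.02  0.57  0.91  0.42] F [ 0.3  0.8 -0.7]
scene 0.94 [-203.  361.   30.]
scene 0.75 [-222. -298.   30.]
scene 0.71 [ 41. -24.  30.]
scene 0.64 [138.  15.  30.]
scene 0.61 [-288.  220.   30.]
flap scene 0.72 [223.1, 167.0, 44.1, 87.5]
side 0.8 [-293.  209.   30.]
side 0.74 [146.  81.  30.]
side 0.71 [-213.  345.   30.]
side 0.66 [-227. -303.   30.]
flap side 0.57 [298.1, 181.0, 22.9, 96.0]
```

View pics/p7.png

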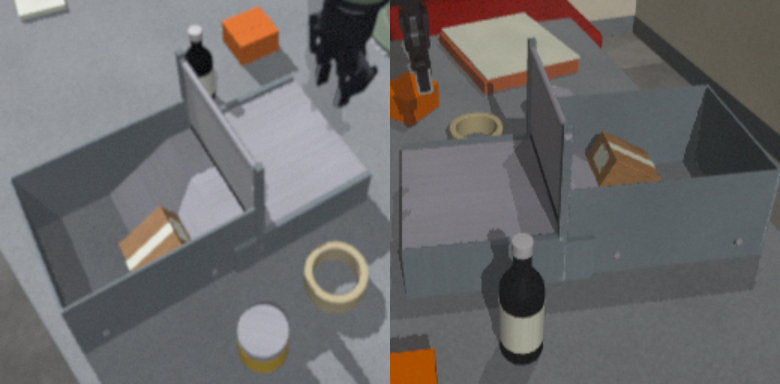

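The carton lies in the box at the foot of the slide (scene half, about (155,240)). The flap hangs shut, the hand is clear, and the tin, bottle and tape stand where they were.

```bash
python3 -c "from h import *;print(job_done())"
```

```text
the job is handed in; nothing more can be done
None
```

The job is handed in: the carton went through the flap and now rests at the foot of the slide in the box, the flap hangs shut, the hand is clear, and the tin, bottle and tape were left where they stood.

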